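# Close the plate incubator's cover without a slam

### The arm

A 7-joint arm with a two-finger parallel gripper is mounted at the origin on a cart in front of the work surface, level with it; the furniture and walls round the work are solid. World frame = base frame: x ahead of the robot, y to its left, z up, the work surface at z = 0. Lengths are in m, angles in rad, forces in N, time in s.
With the tool pointing down it reaches from about 0.4 to 0.85 m from the base axis. Payload 10.4 kg.
Tool frame: the origin (TCP) lies on the centre line of the jaws, within the pads' length; the fingertips stand 14 mm ahead of it and the grasp point (between the pads) lies 5 mm behind it (manip.tip_reach is the distance from the TCP to the fingertips, in m); z points along the fingers, y is the line along which they close (so a half turn about z gives the same grasp; the last joint's range is limited). The gripper opens to 85 mm and grips with 20 to 120 N. Pads are 22 mm wide; open, the fingers measure 114 mm over their backs; the gripper's body (76 mm by 85 mm) begins 54 mm behind the grasp point. The pads swing forward as they close: fully open they stand 13 mm farther back than shut.
Start: joints at [1.123, 0.332, -0.065, 1.46, 0.022, 1.35, -0.088], TCP at [0.258, -0.569, 0.245] pointing down, gripper open.
Joint ranges: [-2.6, 2.6], [-0.5, 2.12], [-1.47, 1.34], [0.16, 2.42], [-1.27, 4.41], [0.06, 2.06], [-2.6, 2.6]. Speed limits (rad/s): [2.22, 2.22, 2.79, 2.79, 3.14, 3.14, 3.14].

### API

Orientations are given as a unit quaternion [x, y, z, w].
In Python, from workcell import manip gives the robot as it stands.
- The arm moves only by the shell command python3 -m pendant 'ROWS' [FORCE]. ROWS is JSON, a list of rows, each a list of 7 numbers: the shift along the tool's x, y, z in units of 50 mm (1.0 is 50 mm), then the turn, a rotation vector about the tool's x, y, z in units of 8 degrees (1.0 is 8 degrees), then the opening, from -1 (shut) to 1 (fully open), so that 0 is half open. In form: [[dx, dy, dz, ax, ay, az, jaw], ...]. A call has exactly 10 rows; each row is the pose to reach, as a shift and turn from the pose commanded when the call began, along the tool's axes at that moment; what a row does not reach only later rows make up. A row lasts 1/8 s, in which the tool goes at most 62.5 mm and 10.7 degrees, less where a joint would pass 70% of its speed; a pose out of reach is approached as far as the arm can. A call with a gripper value outside its range is refused whole. The fingers move at their own pace and stop on an object; FORCE is the grip in N (left out, the last holds). Time passes only in rows, so rows that repeat a pose let the fingers close, or fill a call up. It gives the time, the measured TCP pose, the force, the opening and the grip force at its end, in the units of the state.
- manip.get_obs(): the state, without advancing time (a new reading comes with each control period).
- manip.camera(name): name is "side" or "top" or "wrist"; returns (picture, depth): 420x560x3 uint8, red, green, blue; 420x560 float32, m along the optical axis (not along the pixel's ray), 0 where there is no reading.
- manip.get_calibration(name): a dict with "fx", "fy", "cx", "cy" (pixels), "xyz" and "orientation" of the camera in the world. Camera axes: x right, y up, looking along -z (the intrinsics and any distortion apply to the point x, -y, -z); pixel columns grow to the right and rows downward; lengths in m; the calibration is good to about 2 mm. A picture is of the moment at which its call begins: read the wrist's pose just before it. get_calibration takes no time and is no camera call; for the wrist camera it gives the pose at the moment of the call.
- manip.hand_in(): hands the job in; it is judged then, once.
Trained networks look in the newest picture that a camera, given by its name, has taken for a name from the list of things; names that differ only in an ending like _2 or _b are one class to them, and where a whole thing is asked for, a point or a joint stands for the part that bears it (a point fixed in the world has none). Each returns a list of dicts, best first, with "p" (0 to 1); they miss things now and then, are a little off and sometimes report something else, mostly with a low value. They report only what shows in the picture. A call takes as long as a camera call. They do not tell look-alikes from the thing itself.
- manip.find_in(thing, camera): "box" ([left, top, right, bottom] in pixels, round what is visible of it).
- manip.trace(thing, camera): "pixels" (420x560 bool, what is visible of it) and "box" ([left, top, right, bottom] in pixels, round what is visible of it).
- manip.tip_of(thing, camera): "pixel" ([column, row] in pixels: a listed point, or the origin of a listed thing).
The state is a dict: "clock": time; "joint_pos": joint angles; "joint_velocities": joint speeds; "tau": joint torques, N m; "position": TCP position; "ee_rot": TCP orientation; "ft_force": force on the tool from outside, world axes, zero at the start; "torque": the same for the moment, N m; "grip_width": opening from 0.0 (shut) to 1.0 (fully open); "grasp_force": force on a finger pad.
Only numpy, scipy, OpenCV 4.12 (cv2) and the standard library are available. Lean on these libraries where they do the work, as an engineer would, in place of code of your own. Each camera call takes 0.05 s, during which the arm holds its last target. There are 200 camera calls.

### The job

The cover of the plate incubator stands open, tipped back. Pull it forward past upright with a fingertip behind its lip, catch it from below on the outside of a finger as it falls, while it is still well open, and lower it gently until it is fully shut: a slam would make the punched discs jump out of the wells. Only push and support the cover, never grip it, and leave the incubator, the plate in it and the things around where they are.

Things in the scene. Friction and masses are not known exactly. Their poses are not given: they have to be found in the camera images.
- incubator: Light bench-top plate incubator, 172 mm deep (x), 200 mm wide (y), 75 mm high to the rim, 3.5 kg, loose on rubber feet. Origin on the worktop under the chamber's centre; own +x to its rear, z up. Front wall (display, keys) at x = -69 mm, rear at x = 105 mm. Two rests for the open cover, 92 mm high, stand at x = 88 to 102, y = -38 to 38 mm. Yaw up to 0.25 rad either way
- hinge (a point): The hinge axis of the cover, middle of its length: 66 mm behind the incubator's origin, 75 mm above the worktop; the axis runs along the incubator's y. Axes as the incubator's
- cover (a joint): Angle of the cover, rad: 0 shut, 1.57 upright, 1.75 tipped back on its rests; starts at 1.61 to 1.75. Its hinge is stiff: within about 0.2 of upright it stays where it is; tipped forward below about 1.3 it falls shut by itself, braked by a worn damper: slowly at first, about 2 s from 1.2 to 0.5, then over 1 rad/s, which is a slam. Holding it up near level takes 2 to 3 N at the lip, drawing it past upright under 4 N
- lip (a point): Middle of the lower (inner) edge of the free end of the cover's grip lip, 160 mm from the hinge axis; turns with the cover. Own x axis runs from the lip to the hinge, z out of the cover's outer face. Cover and lip are 18 mm thick: the outer edge lies 18 mm along z. The lip is 130 mm wide (y); when shut it overhangs the front wall by 25 mm, its underside 75 mm above the worktop
- cover_shell: Outer half of the cover: light grey frame with a clear pane, 134 mm from hinge to front plus the lip, 200 mm wide, 10 mm thick. Origin on the hinge axis; axes as lip
- cover_liner: Inner half of the cover: darker grey frame with a clear pane, 8 mm thick, under the shell (the side that is below when shut), also forming the underside of the lip. Origin on the hinge axis; axes as lip
- microplate: Clear 96-well plate, 85 x 128 x 15 mm, lying loose between corner guides in the incubator's chamber; its top is 18 mm below the rim. Origin under its centre
- bottle_small: Glass bottle with a screw cap, 56 mm across, 115 mm high, standing right of the incubator; bystander. Origin under its centre
- marker_blue: Marker pen, 138 mm long, 18 mm thick, lying to the front right; bystander. Origin under its centre
- disc_stack: Flat pile of punched sample cards, 99 x 143 x 15 mm, lying front left; bystander. Origin under its centre
- tweezers: Steel tweezers, 107 mm long along their y, lying to the left; bystander. Origin under their centre
There are look-alikes about, which are no part of the job. What is shaped like the microplate but blue or red is not meant.

How it is judged:
On the way, in this order (a step that is already met when the one before it is completed fails the run):
1. the cover has been pulled forward past upright by a finger on its outer side (value of joint cover below 1.5 rad and contact force between the fingers and cover_shell above 0.2 N).
2. the falling cover is caught: it rests with its inner side on the fingers, still well open (value of joint cover between 0.2 and 1.25 rad and contact force between the fingers and cover_liner above 0.3 N), for 0.2 s.
3. the cover is shut (value of joint cover below 0.02 rad), for 0.2 s.
At the end, for the whole second after the job is handed in: the cover is shut (within 0.02 rad), the incubator within 15 mm of where it stood, the plate flat in its nest (value of joint cover below 0.02 rad and distance of incubator from where it was at the start of the episode below 0.015 m and distance between microplate and incubator below 0.047 m and angle between microplate's own z axis and vertical below 0.06 rad); the robot touches nothing.
It fails at once if the cover slams: in the last 30 mm of its way (all but the very last 6 mm) its lip comes down faster than about 10 cm/s (value of joint cover between 0.035 and 0.19 rad and velocity of joint cover below -0.65 rad/s).
It fails at once if the cover is gripped: pressed by the fingers on its outer and its inner side at once (over 5 N each) (contact force between the fingers and cover_shell above 5 N and contact force between the fingers and cover_liner above 5 N).
It fails at once if the incubator is lifted or dragged more than 20 mm (distance of incubator from where it was at the start of the episode above 0.02 m).
It fails at once if the plate is touched (contact force between the arm and microplate above 0.5 N).
It fails at once if a bystander is moved more than 20 mm (distance of any of bottle_small, marker_blue, disc_stack, tweezers from where it was at the start of the episode above 0.02 m).
It also fails if it takes over 45 s, if anything falls off the work surface, if the arm or the gripper's body presses on something with over 40 N, if the wrist force passes 120 N, or if a joint passes its speed limit or range.

## Working session

There is one attempt and no reset: what is moved stays moved. The work goes in short steps, Python scripts to look and compute and a shell command to move; the robot and the scene stay as the last step left them, time stands still between calls to the robot, and variables do not carry over. Pictures are saved under pics/ and viewed, at most 12 in all, crops included, and the job is handed in when it is done.

```bash
mkdir -p pics; ls; cat > h.py <<'E'
import numpy as np, cv2
from scipy.spatial.transform import Rotation as R
from workcell import manip
def world(cam,depth,mask=None):
    c=manip.get_calibration(cam); v,u=np.nonzero((depth>0) if mask is None else mask&(depth>0))
    d=depth[v,u]; p=np.c_[(u-c["cx"])/c["fx"]*d,-(v-c["cy"])/c["fy"]*d,-d]
    return R.from_quat(c["orientation"]).apply(p)+np.array(c["xyz"])
E
python3 - <<'E'
from h import *
ims=[]
for n in("side","top"):
    im,d=manip.camera(n); cv2.imwrite(f"pics/{n}0.png",im[:,:,::-1]); np.save(n+"d.npy",d)
    c=manip.get_calibration(n);print(n,c)
    for t in("incubator","cover","cover_shell","cover_liner","microplate","bottle_small","marker_blue","disc_stack","tweezers"):
        for r in manip.trace(t,n)[:2]:
            w=world(n,d,r["pixels"])
            if len(w)>10: print(n,t,round(r["p"],2),r["box"],np.percentile(w,[2,50,98],axis=0).round(3).tolist())
    for t in("hinge","lip","incubator"):
        print(t,[(round(r["p"],2),r["pixel"]) for r in manip.tip_of(t,n)[:2]])
o=manip.get_obs();print({k:np.round(v,3).tolist() for k,v in o.items()}, manip.tip_reach)
E
```

```text
pics
side {'fx': 424.5778725630791, 'fy': 424.5778725630791, 'cx': 272.96658913013755, 'cy': 201.43329973654133, 'xyz': array([0.67538429, 0.85869442, 0.62672706]), 'orientation': array([0.01087137, 0.47506581, 0.87930247, 0.03196008])}
side incubator 0.75 [215.5, 144.6, 306.6, 269.2] [[0.568, -0.015, 0.012], [0.681, 0.149, 0.07], [0.733, 0.178, 0.23]]
side cover 0.92 [216.3, 141.0, 248.2, 244.9] [[0.695, -0.026, 0.057], [0.716, 0.117, 0.165], [0.738, 0.173, 0.232]]
side cover_shell 0.67 [216.2, 143.3, 238.1, 244.0] [[0.71, -0.133, 0.044], [0.73, 0.164, 0.196], [0.762, 0.173, 0.231]]
side cover_liner 0.87 [221.9, 140.3, 246.0, 244.0] [[0.695, -0.024, 0.069], [0.712, 0.099, 0.159], [0.728, 0.172, 0.232]]
side microplate 0.98 [148.8, 229.2, 176.6, 255.4] [[0.848, 0.024, 0.001], [0.89, 0.079, 0.013], [0.913, 0.187, 0.085]]
side microplate 0.87 [330.2, 204.3, 374.5, 233.1] [[0.371, -0.05, 0.0], [0.43, 0.02, 0.013], [0.486, 0.074, 0.016]]
side bottle_small 0.68 [308.1, 126.7, 326.7, 170.5] [[0.45, -0.292, 0.004], [0.478, -0.265, 0.06], [0.501, -0.254, 0.115]]
side marker_blue 0.73 [333.1,
[... 2023 characters left out ...]
78.6, 362.8, 287.1] [[0.386, -0.252, 0.008], [0.403, -0.184, 0.015], [0.42, -0.126, 0.022]]
top disc_stack 0.84 [165.3, 249.9, 203.4, 288.8] [[0.375, 0.244, -0.003], [0.428, 0.302, 0.01], [0.48, 0.36, 0.018]]
hinge []
lip [(0.92, [255.5, 169.3])]
incubator [(0.95, [260.5, 212.7]), (0.65, [183.5, 269.7])]
{'clock': 1.3, 'joint_pos': [1.123, 0.332, -0.065, 1.46, 0.022, 1.35, -0.088], 'joint_velocities': [-0.001, -0.001, -0.0, 0.0, 0.001, 0.001, 0.002], 'tau': [0.0, -62.524, 0.049, -39.183, 0.016, 0.002, -0.0], 'position': [0.258, -0.569, 0.245], 'ee_rot': [0.978, 0.211, 0.0, 0.0], 'ft_force': [0.495, 0.19, -0.541], 'torque': [-0.034, 0.041, -0.001], 'grasp_force': 0.0, 'grip_width': 1.0} 0.014
```

View pics/side0.png

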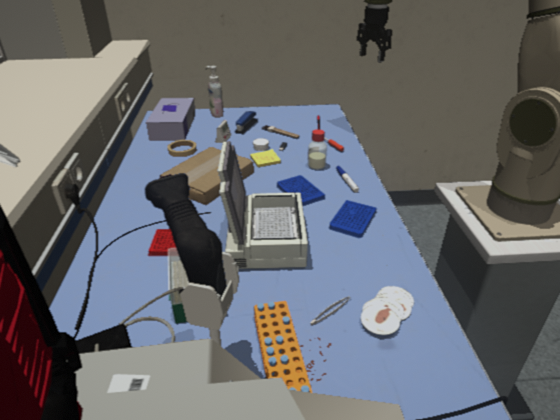

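View pics/top0.png

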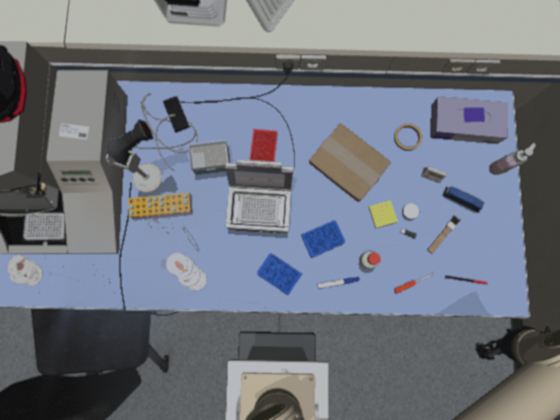

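```bash
python3 - <<'E'
from h import *
# cover plane & edges from stored depth (no new frames)
for n in("side","top"):
    d=np.load(n+"d.npy"); w=world(n,d)
    m=(w[:,0]>0.67)&(w[:,0]<0.78)&(w[:,1]>-.06)&(w[:,1]<.21)
    for z0 in np.arange(.08,.25,.015):
        s=w[m&(w[:,2]>z0)&(w[:,2]<z0+.015)]
        if len(s)>5:
            f=np.polyfit(s[:,1],s[:,0],1) if np.ptp(s[:,1])>.05 else [np.nan]*2
            print(n,z0.round(3),len(s),np.percentile(s[:,0],[1,50,99]).round(3),np.percentile(s[:,1],[1,99]).round(3),np.round(f,3))
    m=(abs(w[:,2]-.075)<.006)&(w[:,0]>.5)&(w[:,0]<.75)&(w[:,1]>-.08)&(w[:,1]<.22)
    s=w[m]; print("rim",len(s),cv2.minAreaRect(s[:,:2].astype(np.float32)))
E
```

```text
side 0.08 178 [0.693 0.699 0.73 ] [-0.018  0.173] [0.081 0.693]
side 0.095 145 [0.695 0.704 0.721] [-0.019  0.174] [0.081 0.696]
side 0.11 144 [0.697 0.706 0.723] [-0.024  0.173] [0.081 0.699]
side 0.125 153 [0.7   0.707 0.726] [-0.018  0.173] [0.08  0.701]
side 0.14 167 [0.702 0.71  0.728] [-0.023  0.173] [0.079 0.704]
side 0.155 160 [0.706 0.713 0.731] [-0.02   0.172] [0.084 0.706]
side 0.17 161 [0.707 0.716 0.734] [-0.026  0.172] [0.08  0.709]
side 0.185 140 [0.711 0.718 0.736] [-0.022  0.173] [0.088 0.71 ]
side 0.2 242 [0.712 0.722 0.737] [-0.024  0.172] [0.095 0.713]
side 0.215 212 [0.717 0.728 0.74 ] [0.01  0.137] [0.059 0.722]
side 0.23 152 [0.719 0.726 0.736] [0.01  0.135] [0.037 0.724]
rim 1166 ((0.6453726291656494, 0.07585859298706055), (0.20273029804229736, 0.1668727993965149), 87.44078826904297)
top 0.08 186 [0.691 0.701 0.779] [-0.025  0.208] [0.326 0.685]
top 0.095 129 [0.697 0.704 0.709] [-0.029  0.168] [0.06 0.7 ]
top 0.11 124 [0.7   0.707 0.711] [-0.029  0.164] [0.041 0.703]
top 0.125 129 [0.701 0.709 0.714] [-0.028  0.167] [0.044 0.706]
top 0.14 133 [0.704 0.712 0.717] [-0.027  0.165] [0.044 0.709]
top 0.155 138 [0.707 0.715 0.719] [-0.03   0.165] [0.045 0.711]
top 0.17 137 [0.709 0.717 0.722] [-0.029  0.165] [0.045 0.714]
top 0.185 132 [0.713 0.719 0.738] [-0.029  0.165] [0.048 0.716]
top 0.2 216 [0.716 0.723 0.739] [-0.029  0.166] [0.043 0.721]
top 0.215 228 [0.719 0.728 0.742] [0.003 0.13 ] [0.049 0.726]
top 0.23 128 [0.722 0.73  0.741] [0.006 0.13 ] [0.031 0.729]
rim 807 ((0.6325692534446716, 0.07195219397544861), (0.199525848031044, 0.13851292431354523), 87.55136108398438)
```

```bash
cat >> h.py <<'E'
def rel(p,Rt=None):
    o=manip.get_obs(); R0=R.from_quat(o["ee_rot"])
    print("pos",np.round(o["position"],4),"zaxis",R0.as_matrix()[:,2].round(3),"xaxis",R0.as_matrix()[:,0].round(3))
    print("f",np.round(o["ft_force"],2),"t",round(o["clock"],2),"q",np.round(o["joint_pos"],2))
    print("shift u",(R0.inv().apply(np.array(p)-o["position"])/.05).round(2),"turn u",(np.degrees((R0.inv()*(Rt or TILT)).as_rotvec())/8).round(2))
s=.70711
TILT=R.from_matrix(np.array([[s,0,s],[0,-1,0],[s,0,-s]]))
E
python3 - <<'E'
from h import *
rel([.50,-.1,.36]);rel([.74,.068,.30])
E
```

```text
pos [ 0.2576 -0.5694  0.2453] zaxis [ 0. -0. -1.] xaxis [0.911 0.412 0.   ]
f [ 0.5   0.19 -0.54] t 1.3 q [ 1.12  0.33 -0.06  1.46  0.02  1.35 -0.09]
shift u [ 8.29 -6.56 -2.29] turn u [-1.19  5.54  2.88]
pos [ 0.2576 -0.5694  0.2453] zaxis [ 0. -0. -1.] xaxis [0.911 0.412 0.   ]
f [ 0.5   0.19 -0.54] t 1.3 q [ 1.12  0.33 -0.06  1.46  0.02  1.35 -0.09]
shift u [14.04 -7.64 -1.09] turn u [-1.19  5.54  2.88]
```

```bash
python3 -m pendant '[[0.8,-0.6,-0.8,-0.1,0.5,0.3,-1],[1.6,-1.3,-1.6,-0.3,1.2,0.6,-1],[2.6,-2.1,-2.3,-0.4,2.0,1.0,-1],[3.6,-2.9,-2.3,-0.6,2.8,1.4,-1],[4.6,-3.7,-2.3,-0.8,3.6,1.8,-1],[5.6,-4.5,-2.3,-1.0,4.4,2.2,-1],[6.6,-5.3,-2.3,-1.2,5.2,2.6,-1],[7.6,-6.0,-2.3,-1.2,5.5,2.9,-1],[8.3,-6.6,-2.3,-1.2,5.54,2.88,-1],[8.3,-6.6,-2.3,-1.2,5.54,2.88,-1]]' 30
python3 - <<'E'
from h import *
rel([.74,.068,.30])
E
```

```text
clock: 2.55
position: [0.5008, -0.0933, 0.3601]
ee_rot: [0.924, 0.004, 0.383, -0.0]
ft_force: [-0.7, -0.3, -0.1]
grip_width: -0.002
grasp_force: 0.0
pos [ 0.5008 -0.0933  0.3601] zaxis [ 0.707  0.003 -0.707] xaxis [0.707 0.007 0.707]
f [-0.73 -0.29 -0.08] t 2.55 q [ 0.9  -0.5  -0.5   2.15 -0.73  0.78 -0.84]
shift u [ 2.56 -3.2   4.24] turn u [-0.02  0.    0.05]
```

```bash
python3 - <<'E'
from h import *
rel([.50,.068,.10])
E
python3 -m pendant '[[0,-1,0,0,0,0,-1],[-0.3,-2,0.3,0,0,0,-1],[-0.9,-3.2,0.9,0,0,0,-1],[-1.5,-3.2,1.5,0,0,0,-1],[-2.1,-3.2,2.1,0,0,0,-1],[-2.7,-3.2,2.7,0,0,0,-1],[-3.2,-3.2,3.2,0,0,0,-1],[-3.7,-3.2,3.7,0,0,0,-1],[-3.7,-3.2,3.7,0,0,0,-1],[-3.7,-3.2,3.7,0,0,0,-1]]'
python3 - <<'E'
from h import *
rel([.74,.068,.30])
E
```

```text
pos [ 0.5008 -0.0933  0.3601] zaxis [ 0.707  0.003 -0.707] xaxis [0.707 0.007 0.707]
f [-0.73 -0.29 -0.08] t 2.55 q [ 0.9  -0.5  -0.5   2.15 -0.73  0.78 -0.84]
shift u [-3.67 -3.24  3.68] turn u [-0.02  0.    0.05]
clock: 3.8
position: [0.5199, 0.066, 0.1148]
ee_rot: [0.929, -0.0, 0.371, 0.003]
ft_force: [3.2, 3.2, 2.7]
grip_width: -0.001
grasp_force: 0.0
pos [0.5199 0.066  0.1148] zaxis [ 0.689 -0.006 -0.724] xaxis [0.724 0.001 0.689]
f [3.22 3.2  2.75] t 3.8 q [ 1.24 -0.3  -1.47  2.42 -1.27  0.07 -0.66]
shift u [ 5.74 -0.04  0.35] turn u [0.04 0.18 0.01]
```

```bash
cat > kin.py <<'E'
import numpy as np, itertools
from scipy.spatial.transform import Rotation as R
from scipy.optimize import least_squares
AX="zyzyzyz"
SG=None;PR=None
def fk(q,sg,pr):
    h,a1,L1,a,L2,L3,r7=pr
    A=[R.from_rotvec(np.eye(3)["xyz".index(c)]*s*x) for c,s,x in zip(AX,sg,q)]
    T=A[0]; p=np.array([0,0,h])+T.apply([a1,0,0]); T=T*A[1]*A[2]; p=p+T.apply([a,0,L1])
    T=T*A[3]*A[4]; p=p+T.apply([-a,0,L2]); T=T*A[5]; p=p+T.apply([0,0,L3]); T=T*A[6]*R.from_rotvec([0,0,r7])
    return p,T
D=[([1.123,.332,-.065,1.46,.022,1.35,-.088],[.2576,-.5694,.2453],[.978,.211,0,0])]
E
python3 - <<'E'
from kin import *
from h import manip
o=manip.get_obs()
print(np.round(o["joint_pos"],4).tolist(),np.round(o["position"],4).tolist(),np.round(o["ee_rot"],4).tolist())
D.append(([.9,-.5,-.5,2.15,-.73,.78,-.84],[.5008,-.0933,.3601],[.924,.004,.383,0]))
D.append((list(o["joint_pos"]),list(o["position"]),list(o["ee_rot"])))
best=[]
def err(pr,sg):
    e=[]
    for q,p,r in D:
        P,T=fk(q,sg,pr); e+=list(P-p)+list(.2*(R.from_quat(r).inv()*T).as_rotvec())
    return e
for s in itertools.product([1,-1],repeat=4):
    sg=[s[0],1,s[1],1,s[2],1,s[3]]
    for r7 in(0,1.57,3.14,-1.57):
        f=least_squares(lambda p:err(p,sg),[.3,0,.4,0,.4,.25,r7]); best.append((f.cost,sg,f.x,f.fun))
best.sort(key=lambda b:b[0])
for b in best[:3]: print(b[0],b[1],b[2].round(4))
print(np.round(best[0][3],3))
E
```

```text
[1.2435, -0.2987, -1.4687, 2.4154, -1.268, 0.0657, -0.6639] [0.5199, 0.066, 0.1148] [0.9285, -0.0004, 0.3712, 0.0029]
0.0011231547184345032 [-1, 1, -1, 1, -1, 1, -1] [0.2195 0.0184 0.4165 0.0248 0.452  0.2822 1.5715]
0.0011231547184345039 [-1, 1, -1, 1, -1, 1, -1] [0.2195 0.0184 0.4165 0.0248 0.452  0.2822 1.5715]
0.0011231547184345047 [-1, 1, -1, 1, -1, 1, -1] [ 0.2195  0.0184  0.4165  0.0248  0.452   0.2822 -4.7117]
[ 0.04   0.021  0.003 -0.    -0.    -0.     0.002  0.009  0.     0.
  0.001 -0.    -0.001 -0.009 -0.003  0.     0.     0.   ]
```

```bash
cat > kin.py <<'E'
import numpy as np, itertools
from scipy.spatial.transform import Rotation as R
from scipy.optimize import least_squares
SG=[-1,1,-1,1,-1,1,-1]; AX="zyzyzyz"
def fk(q,pr):
    h,L1,L2,L3,a1,b1,a,c,b6,a6=pr
    A=[R.from_rotvec(np.eye(3)["xyz".index(k)]*s*x) for k,s,x in zip(AX,SG,q)]
    T=A[0]; p=np.array([0,0,h])+T.apply([a1,b1,0]); T=T*A[1]*A[2]; p=p+T.apply([a,0,L1])
    T=T*A[3]*A[4]; p=p+T.apply([c,0,L2]); T=T*A[5]; p=p+T.apply([a6,b6,L3]); T=T*A[6]*R.from_rotvec([0,0,np.pi/2])
    return p,T
D=[([1.123,.332,-.065,1.46,.022,1.35,-.088],[.2576,-.5694,.2453],[.978,.211,0,0]),
([.9,-.5,-.5,2.15,-.73,.78,-.84],[.5008,-.0933,.3601],[.924,.004,.383,0]),
([1.2435,-.2987,-1.4687,2.4154,-1.268,.0657,-.6639],[.5199,.066,.1148],[.9285,-.0004,.3712,.0029])]
def fit(act,x0):
    def full(x): v=np.zeros(10); v[act]=x; return v
    f=least_squares(lambda x:np.r_[np.concatenate([fk(q,full(x))[0]-p for q,p,_ in D]),1e-2*(x-x0)],x0)
    return full(f.x),f.fun[:3*len(D)]
E
python3 - <<'E'
from kin import *
for act in([0,1,2,3,4,5],[0,1,2,3,5,6],[0,1,2,3,5,9],[0,1,2,3,8,6],[0,1,2,3,8,9],[0,1,2,3,5,8],[0,1,2,3,5,6,7],list(range(10))):
    x0=np.zeros(len(act));x0[:4]=[.3,.4,.4,.25]
    p,e=fit(act,x0);print(act,p.round(4),np.abs(e).max().round(4),np.sqrt((e**2).mean()).round(4))
E
```

```text
[0, 1, 2, 3, 4, 5] [ 0.2794  0.4461  0.4802  0.353   0.0131 -0.0448  0.      0.      0.
  0.    ] 0.0127 0.0059
[0, 1, 2, 3, 5, 6] [ 0.2877  0.4326  0.4899  0.3438  0.     -0.0473  0.005   0.      0.
  0.    ] 0.0125 0.007
[0, 1, 2, 3, 5, 9] [ 0.2773  0.4403  0.483   0.3474  0.     -0.0446  0.      0.      0.
 -0.0123] 0.0125 0.0059
[0, 1, 2, 3, 8, 6] [ 0.2672  0.4305  0.4483  0.3157  0.      0.      0.0459  0.     -0.0491
  0.    ] 0.0067 0.0035
[0, 1, 2, 3, 8, 9] [ 0.2659  0.4628  0.4659  0.3502  0.      0.      0.      0.     -0.0447
 -0.0184] 0.0086 0.0058
[0, 1, 2, 3, 5, 8] [ 0.288   0.4461  0.4881  0.3526  0.     -0.032   0.      0.     -0.0183
  0.    ] 0.0115 0.0064
[0, 1, 2, 3, 5, 6, 7] [ 0.2513  0.4531  0.4736  0.3544  0.     -0.0461  0.0105 -0.0259  0.
  0.    ] 0.0054 0.0026
[0, 1, 2, 3, 4, 5, 6, 7, 8, 9] [ 0.2464  0.4374  0.4296  0.3121  0.0094  0.0084  0.0582 -0.0106 -0.054
  0.0064] 0.0 0.0
```

```bash
cat > ik.py <<'E'
from kin import *
lo=np.array([-2.6,-.5,-1.47,.16,-1.27,.06,-2.6])+.03;hi=np.array([2.6,2.12,1.34,2.42,4.41,2.06,2.6])-.03
x0=np.r_[.3,.4,.4,.25,np.zeros(6)]
PR,_=fit(list(range(10)),x0)
def rot(tilt,head,roll=0): # tool z tilted from down towards heading; roll about z
    return R.from_euler("z",head)*R.from_euler("y",-tilt)*R.from_matrix(np.diag([1.,-1,-1]))*R.from_euler("z",roll)
def ik(p,T,q0=None,n=6,rng=np.random.default_rng(0)):
    best=None
    for i in range(n):
        s=np.clip(q0,lo+.01,hi-.01) if q0 is not None and i==0 else rng.uniform(lo,hi)
        def e(q):
            P,Q=fk(q,PR); return np.r_[P-p,.3*(T.inv()*Q).as_rotvec()]
        f=least_squares(e,s,bounds=(lo,hi),max_nfev=60)
        if best is None or f.cost<best.cost: best=f
        if best.cost<1e-7: break
    return best
E
cat > t.py <<'E'
from ik import *
for name,p in(("final",[.535,.068,.063]),("mid",[.58,.068,.18])):
  for h in(0,.5,1,1.57,-.5,-1,-1.57):
    out=[]
    for t in(20,30,40,50,65,80):
        f=min((ik(np.array(p),rot(np.radians(t),h,r),n=4) for r in(0,np.pi/2,np.pi)),key=lambda f:f.cost)
        out.append((t,round(float(np.sqrt(2*f.cost)),3)))
    print(name,h,out)
E
time timeout 560 python3 t.py
```

```text
final 0 [(20, 0.0), (30, 0.0), (40, 0.001), (50, 0.021), (65, 0.072), (80, 0.061)]
final 0.5 [(20, 0.0), (30, 0.0), (40, 0.0), (50, 0.0), (65, 0.021), (80, 0.021)]
final 1 [(20, 0.0), (30, 0.0), (40, 0.0), (50, 0.0), (65, 0.0), (80, 0.0)]
final 1.57 [(20, 0.0), (30, 0.0), (40, 0.0), (50, 0.0), (65, 0.0), (80, 0.003)]
final -0.5 [(20, 0.0), (30, 0.0), (40, 0.0), (50, 0.0), (65, 0.003), (80, 0.0)]
final -1 [(20, 0.0), (30, 0.0), (40, 0.0), (50, 0.0), (65, 0.0), (80, 0.0)]
final -1.57 [(20, 0.0), (30, 0.0), (40, 0.0), (50, 0.0), (65, 0.0), (80, 0.0)]
mid 0 [(20, 0.0), (30, 0.0), (40, 0.0), (50, 0.0), (65, 0.029), (80, 0.073)]
mid 0.5 [(20, 0.0), (30, 0.0), (40, 0.0), (50, 0.005), (65, 0.0), (80, 0.005)]
mid 1 [(20, 0.0), (30, 0.0), (40, 0.0), (50, 0.0), (65, 0.0), (80, 0.0)]
mid 1.57 [(20, 0.0), (30, 0.0), (40, 0.0), (50, 0.0), (65, 0.0), (80, 0.0)]
mid -0.5 [(20, 0.0), (30, 0.0), (40, 0.0), (50, 0.0), (65, 0.017), (80, 0.023)]
mid -1 [(20, 0.0), (30, 0.0), (40, 0.0), (50, 0.0), (65, 0.0), (80, 0.0)]
mid -1.57 [(20, 0.0), (30, 0.0), (40, 0.0), (50, 0.0), (65, 0.0), (80, 0.0)]
real	2m48.233s
user	2m48.522s
sys	0m0.188s
```

```bash
cat > sim.py <<'E'
from ik import *
LO=np.array([-2.6,-.5,-1.47,.16,-1.27,.06,-2.6])+.002;HI=np.array([2.6,2.12,1.34,2.42,4.41,2.06,2.6])-.002
def jac(q,w=1.):
    p0,T0=fk(q,PR);J=np.zeros((6,7))
    for i in range(7):
        d=q.copy();d[i]+=1e-5;p,T=fk(d,PR);J[:3,i]=(p-p0)/1e-5;J[3:,i]=(T*T0.inv()).as_rotvec()/1e-5
    return p0,T0,J
def go(q,p,T,n=25):  # straight line move with DLS + clamp
    q=np.array(q,float);ps,Ts=fk(q,PR);rv=(T*ps*0 if 0 else (T*Ts.inv())).as_rotvec()
    for k in range(1,n+6):
        a=min(1,k/n);pt=ps+a*(p-ps);Tt=R.from_rotvec(a*rv)*Ts
        for _ in range(3):
            p0,T0,J=jac(q);e=np.r_[pt-p0,(Tt*T0.inv()).as_rotvec()]
            free=np.ones(7,bool)
            for __ in range(3):
                Jf=J[:,free];dq=np.zeros(7);dq[free]=Jf.T@np.linalg.solve(Jf@Jf.T+1e-4*np.eye(6),e)
                bad=((q+dq<LO)|(q+dq>HI))&free
                if not bad.any():break
                free&=~bad
            q=np.clip(q+dq,LO,HI)
    p0,T0=fk(q,PR);return q,np.linalg.norm(p-p0),np.linalg.norm((T*T0.inv()).as_rotvec())
E
cat > t2.py <<'E'
from sim import *
q=np.array(D[0][0]);T=rot(np.pi/4,0)
for p in([.5008,-.0933,.3601],[.50,.068,.10]):
    q,e,r=go(q,np.array(p),T);print("hist",q.round(2),round(e,3),round(r,3))
qn=np.array(D[2][0])
P=[[.60,.03,.33],[.74,.068,.30],[.772,.068,.233],[.70,.068,.24],[.64,.068,.26],[.56,.068,.22],[.56,.068,.16],[.5355,.068,.063]]
for tl in(30,37,45):
  for h in(0,-.35,-.7,.35):
    for roll in(0,):
      q=qn.copy();out=[]
      for p in P:
        q,e,r=go(q,np.array(p),rot(np.radians(tl),h,roll),n=15);out.append(f"{e*1000:.0f}/{r:.2f}")
      print(tl,h,roll,out,q.round(2))
E
time timeout 570 python3 t2.py
```

```text
hist [ 0.85 -0.49 -0.47  2.15 -0.69  0.76 -0.89] 0.0 0.0
hist [ 1.07 -0.48 -1.24  2.42 -1.14  0.27 -0.85] 0.056 0.024
30 0 0 ['0/0.00', '112/0.02', '164/0.02', '95/0.02', '32/0.01', '0/0.00', '16/0.00', '70/0.01'] [ 1.28 -0.48 -1.47  2.32 -0.77  0.46 -1.25]
30 -0.35 0 ['0/0.00', '131/0.03', '182/0.03', '115/0.02', '52/0.01', '3/0.00', '36/0.01', '89/0.01'] [ 1.2  -0.47 -1.47  2.31 -0.32  0.47 -2.02]
30 -0.7 0 ['20/0.01', '159/0.04', '208/0.05', '144/0.03', '85/0.02', '38/0.01', '69/0.02', '113/0.03'] [ 1.15 -0.5  -1.46  2.34 -0.11  0.57 -2.54]
30 0.35 0 ['0/0.00', '120/0.03', '164/0.04', '98/0.02', '32/0.01', '0/0.00', '17/0.00', '75/0.03'] [ 1.44 -0.48 -1.46  2.23 -1.01  0.67 -0.62]
37 0 0 ['0/0.00', '94/0.02', '149/0.01', '75/0.01', '12/0.00', '0/0.00', '4/0.00', '66/0.02'] [ 1.24 -0.49 -1.46  2.36 -0.94  0.32 -1.12]
37 -0.35 0 ['0/0.00', '113/0.02', '166/0.03', '100/0.02', '38/0.01', '0/0.00', '30/0.01', '89/0.02'] [ 1.1  -0.36 -1.46  2.41  0.21  0.31 -2.55]
37 -0.7 0 ['304/0.20', '348/0.24', '345/0.24', '300/0.24', '282/0.23', '44/0.03', '74/0.03', '122/0.06'] [ 1.2  -0.5  -1.46  2.37  0.    0.46 -2.59]
37 0.35 0 ['0/0.00', '0/0.00', '0/0.00', '0/0.00', '0/0.00', '0/0.00', '0/0.00', '0/0.00'] [ 0.6   0.15 -0.74  2.36 -0.83  0.06 -0.52]
45 0 0 ['0/0.00', '75/0.01', '133/0.01', '59/0.00', '0/0.00', '0/0.00', '0/0.00', '62/0.02'] [ 1.26 -0.35 -1.47  2.39 -1.25  0.12 -0.7 ]
45 -0.35 0 ['0/0.00', '94/0.02', '149/0.02', '85/0.02', '28/0.00', '0/0.00', '32/0.01', '116/0.02'] [ 1.11 -0.49 -1.46  2.41  0.2   0.22 -2.58]
45 -0.7 0 ['21/0.01', '147/0.04', '198/0.05', '139/0.04', '86/0.04', '84/0.06', '110/0.08', '155/0.10'] [ 1.28 -0.5  -1.45  2.38  0.1   0.34 -2.59]
45 0.35 0 ['0/0.00', '0/0.00', '0/0.00', '0/0.00', '0/0.00', '0/0.00', '0/0.00', '62/0.01'] [-1.29 -0.1   1.24  2.39 -1.25  0.14 -0.04]
real	0m24.164s
user	0m24.162s
sys	0m0.318s
```

```bash
cat > t3.py <<'E'
from sim import *
qn=np.array(D[2][0]);A=np.array
print("recover options")
for seq in([([.55,.0,.30],.5,0),([.55,-.15,.36],0,0)],[([.5,-.09,.36],.785,0),([.45,-.3,.33],.2,.2),([.55,-.1,.36],0,0)],[([.5,-.09,.36],.785,0),([.258,-.569,.28],0,.425),([.6,-.1,.36],0,0)]):
    q=qn.copy()
    for p,t,h in seq:
        q,e,r=go(q,A(p),rot(t,h));print(p,t,h,q.round(2),round(e,3),round(r,2))
    print()
q=qn;
P=[[.64,.05,.33],[.74,.068,.30],[.772,.068,.233],[.70,.068,.24],[.64,.068,.26],[.56,.068,.22],[.56,.068,.16],[.5355,.068,.063]]
qs=A([1.123,.332,-.065,1.46,.022,1.35,-.088])
q0,e,r=go(qs,A([.64,.03,.33]),rot(0,0));print("nominal",q0.round(2),e,r)
for tl in(30,37,45):
  for h in(0,-.35,-.7,.35,.7):
      q=q0.copy();out=[]
      for p in P:
        q,e,r=go(q,A(p),rot(np.radians(tl),h),n=15);out.append(f"{e*1000:.0f}/{r:.2f}")
      print(tl,h,out,q.round(2))
E
time timeout 570 python3 t3.py
```

```text
recover options
[0.55, 0.0, 0.3] 0.5 0 [ 1.31 -0.46 -1.13  1.97 -0.6   0.93 -1.2 ] 0.0 0.0
[0.55, -0.15, 0.36] 0 0 [ 1.19  0.35 -1.32  1.46  0.34  1.59 -1.67] 0.0 0.0

[0.5, -0.09, 0.36] 0.785 0 [ 0.84 -0.5  -0.47  2.16 -0.68  0.76 -0.9 ] 0.0 0.0
[0.45, -0.3, 0.33] 0.2 0.2 [ 0.98  0.01 -0.41  1.67 -0.14  1.31 -0.77] 0.0 0.0
[0.55, -0.1, 0.36] 0 0 [ 0.65  0.16 -0.65  1.46  0.1   1.55 -1.56] 0.0 0.0

[0.5, -0.09, 0.36] 0.785 0 [ 0.84 -0.5  -0.47  2.16 -0.68  0.76 -0.9 ] 0.0 0.0
[0.258, -0.569, 0.28] 0 0.425 [ 1.11  0.32 -0.05  1.4   0.02  1.43 -0.08] 0.0 0.0
[0.6, -0.1, 0.36] 0 0 [ 0.4   0.28 -0.4   1.3   0.11  1.59 -1.56] 0.0 0.0

nominal [ 0.25  0.37 -0.51  1.26  0.18  1.56 -1.81] 1.1443916996305594e-16 2.7755575615628907e-17
30 0 ['0/0.00', '0/0.00', '0/0.00', '0/0.00', '0/0.00', '0/0.00', '0/0.00', '0/0.00'] [-0.79  0.17  0.56  2.42  0.53  0.09 -2.35]
30 -0.35 ['0/0.00', '0/0.00', '0/0.00', '0/0.00', '0/0.00', '5/0.00', '0/0.00', '0/0.00'] [-1.29  0.37  0.98  2.31  0.19  0.22 -2.5 ]
30 -0.7 ['0/0.00', '0/0.00', '0/0.00', '0/0.00', '0/0.00', '11/0.00', '0/0.00', '0/0.00'] [-1.41  0.
[... 982 characters left out ...]
/0.00', '0/0.00', '0/0.00', '0/0.00', '0/0.00', '0/0.00', '58/0.02'] [ 1.23 -0.28 -1.45  2.41 -1.26  0.06 -0.66]
45 -0.35 ['0/0.00', '90/0.02', '145/0.03', '86/0.02', '26/0.01', '0/0.00', '33/0.01', '116/0.02'] [ 1.1  -0.49 -1.45  2.41  0.21  0.22 -2.6 ]
45 -0.7 ['42/0.02', '0/0.00', '0/0.00', '0/0.00', '22/0.01', '71/0.02', '33/0.01', '0/0.00'] [-1.63  0.95  1.25  2.22 -0.38  0.32 -2.6 ]
45 0.35 ['0/0.00', '0/0.00', '0/0.00', '0/0.00', '0/0.00', '0/0.00', '0/0.00', '62/0.02'] [-1.15 -0.06  1.11  2.38 -1.25  0.18 -0.05]
45 0.7 ['0/0.00', '0/0.00', '0/0.00', '0/0.00', '0/0.00', '0/0.00', '0/0.00', '0/0.00'] [ 1.02  0.33 -0.93  2.3  -1.27  0.33  0.47]
real	0m29.438s
user	0m29.714s
sys	0m0.234s
```

```bash
cat > t4.py <<'E'
from sim import *
A=np.array;qn=A(D[2][0])
P=[[.64,.05,.34],[.76,.068,.30],[.785,.068,.233],[.70,.068,.24],[.64,.068,.27],[.55,.068,.23],[.56,.068,.17],[.5355,.068,.063]]
R2=[([.5,-.09,.36],.785,0),([.45,-.3,.33],.2,.2),([.58,-.1,.36],.3,.3)]
R3=[([.5,-.09,.36],.785,0),([.35,-.45,.33],0,.4),([.6,-.1,.36],.3,.3)]
for nm,seq in(("R2",R2),("R3",R3)):
  qr=qn.copy()
  for p,t,h in seq: qr,e,r=go(qr,A(p),rot(t,h))
  print(nm,qr.round(2),e,r)
  for tl in(35,40,45):
   for h in(.5,.7,.9):
      q=qr.copy();out=[];m=9;qs=[]
      for p in P:
        q,e,r=go(q,A(p),rot(np.radians(tl),h),n=15);out.append(f"{e*1000:.0f}");qs.append(q);m=np.min([m,*(q-LO),*(HI-q)])
      print(tl,h,out,round(m,2),qs[2].round(2),q.round(2))
E
time timeout 570 python3 t4.py
```

```text
R2 [ 0.75  0.03 -0.62  1.61 -0.11  1.24 -1.11] 4.163336342344337e-17 2.04596275507219e-16
35 0.5 ['0', '0', '0', '0', '0', '0', '0', '0'] 0.1 [ 0.46  0.42 -0.66  1.56  0.03  0.67 -1.17] [ 0.69  0.17 -0.79  2.32 -0.73  0.19 -0.44]
35 0.7 ['0', '0', '0', '0', '0', '0', '0', '0'] 0.16 [ 0.49  0.47 -0.66  1.47 -0.1   0.79 -0.87] [ 0.74  0.22 -0.77  2.26 -0.77  0.34 -0.17]
35 0.9 ['0', '0', '0', '0', '0', '0', '0', '0'] 0.23 [ 0.5   0.54 -0.67  1.36 -0.16  0.94 -0.63] [ 0.77  0.28 -0.76  2.19 -0.7   0.48 -0.02]
40 0.5 ['0', '0', '0', '0', '0', '0', '0', '0'] 0.04 [ 0.48  0.39 -0.65  1.63 -0.1   0.56 -1.06] [ 0.87  0.22 -0.89  2.33 -1.23  0.18  0.14]
40 0.7 ['0', '0', '0', '0', '0', '0', '0', '0'] 0.15 [ 0.52  0.45 -0.65  1.53 -0.25  0.71 -0.74] [ 0.8   0.24 -0.76  2.27 -1.07  0.36  0.19]
40 0.9 ['0', '0', '0', '0', '0', '0', '0', '0'] 0.22 [ 0.53  0.52 -0.66  1.41 -0.3   0.87 -0.51] [ 0.82  0.31 -0.75  2.2  -0.89  0.5   0.22]
45 0.5 ['0', '0', '0', '0', '0', '0', '0', '20'] 0.0 [ 0.5   0.36 -0.64  1.68 -0.27  0.46 -0.9 ] [ 1.25  0.34 -1.27  2.34 -1.27  0.1   0.28]
45 0.7 ['0', '0', '0', '
[... 959 characters left out ...]
 0.15 [ 0.46  0.43 -0.58  1.52 -0.3   0.72 -0.7 ] [ 0.71  0.23 -0.65  2.27 -1.11  0.38  0.23]
40 0.9 ['0', '0', '0', '0', '0', '0', '0', '0'] 0.22 [ 0.48  0.51 -0.58  1.4  -0.35  0.89 -0.48] [ 0.74  0.29 -0.65  2.2  -0.94  0.52  0.26]
45 0.5 ['0', '0', '0', '0', '0', '0', '0', '20'] 0.01 [ 0.45  0.35 -0.57  1.67 -0.33  0.47 -0.85] [ 1.26  0.34 -1.27  2.34 -1.26  0.1   0.27]
45 0.7 ['0', '0', '0', '0', '0', '0', '0', '0'] 0.0 [ 0.49  0.42 -0.56  1.57 -0.46  0.65 -0.55] [ 1.02  0.33 -0.93  2.3  -1.27  0.33  0.47]
45 0.9 ['0', '0', '0', '0', '0', '0', '0', '0'] 0.16 [ 0.51  0.5  -0.57  1.44 -0.49  0.84 -0.36] [ 0.78  0.32 -0.63  2.21 -1.11  0.56  0.48]
real	0m32.089s
user	0m32.295s
sys	0m0.228s
```

```bash
cat >> h.py <<'E'
def rot(tilt,head): return R.from_euler("z",head)*R.from_euler("y",-tilt)*R.from_matrix(np.diag([1.,-1,-1]))
G=rot(np.radians(42),.75)
def rows(p0,R0,seq):
    for p,T in seq:
        print((R0.inv().apply(np.array(p)-p0)/.05).round(2).tolist(),(np.degrees((R0.inv()*T).as_rotvec())/8).round(2).tolist())
E
python3 - <<'E'
from h import *
o=manip.get_obs();p0=np.array(o["position"]);R0=R.from_quat(o["ee_rot"])
A=[([.5,-.09,.36],rot(.785,0)),([.45,-.3,.33],rot(.2,.2))]
pc=np.array([.50,.068,.10]);Rc=rot(.785,0)
print("commanded-based");rows(pc,Rc,A);print("measured-based");rows(p0,R0,A)
print("B");rows(*[np.array(A[1][0]),A[1][1]],[([.58,-.1,.36],rot(.3,.3)),([.64,.05,.34],G)])
E
```

```text
commanded-based
[3.68, 3.16, -3.68] [0.0, 0.0, 0.0]
[2.54, 7.36, -3.96] [0.69, -4.18, -1.28]
measured-based
[3.09, 3.14, -3.81] [0.04, 0.17, 0.01]
[1.94, 7.34, -4.04] [0.71, -4.0, -1.29]
B
[3.4, -3.4, 0.08] [0.18, 0.72, -0.69]
[5.05, -6.11, 0.82] [1.79, 3.72, -3.56]
```

```bash
python3 -m pendant '[[0.7,0.3,-0.7,0,0,0,-1],[1.4,0.8,-1.4,0,0,0,-1],[2.1,1.4,-2.1,0,0,0,-1],[2.8,2.2,-2.8,0,0,0,-1],[3.6,3.1,-3.6,0,0,0,-1],[3.3,4.1,-3.7,0.2,-1.0,-0.3,-1],[3.0,5.1,-3.8,0.4,-2.1,-0.6,-1],[2.8,6.1,-3.9,0.5,-3.1,-0.9,-1],[2.5,7.3,-4,0.7,-4.1,-1.3,-1],[2.5,7.3,-4,0.7,-4.1,-1.3,-1]]'
python3 - <<'E'
from h import *
o=manip.get_obs();p0=np.array(o["position"]);R0=R.from_quat(o["ee_rot"]);print(np.round(o["joint_pos"],2))
rows(p0,R0,[([.58,-.1,.36],rot(.3,.3)),([.64,.05,.34],G)])
E
```

```text
clock: 5.05
position: [0.47, -0.303, 0.3439]
ee_rot: [0.991, 0.097, 0.09, -0.012]
ft_force: [-0.1, -0.2, -0.1]
grip_width: 0.002
grasp_force: 0.0
[ 1.06  0.1  -0.53  1.56 -0.08  1.37 -0.83]
[2.95, -3.56, 0.24] [0.13, 0.85, -0.74]
[4.61, -6.26, 0.97] [1.73, 3.84, -3.63]
```

```bash
python3 -m pendant '[[0.7,-0.9,0.05,0,0.2,-0.2,-1],[1.5,-1.8,0.1,0.1,0.4,-0.4,-1],[2.2,-2.7,0.2,0.1,0.6,-0.6,-1],[2.95,-3.55,0.25,0.15,0.85,-0.75,-1],[3.4,-4.3,0.4,0.6,1.7,-1.6,-1],[3.8,-5.0,0.6,1.0,2.5,-2.4,-1],[4.2,-5.6,0.8,1.4,3.2,-3.1,-1],[4.6,-6.26,0.97,1.73,3.84,-3.63,-1],[4.6,-6.26,0.97,1.73,3.84,-3.63,-1],[4.6,-6.26,0.97,1.73,3.84,-3.63,-1]]'
python3 - <<'E'
from h import *
o=manip.get_obs();p0=np.array(o["position"]);R0=R.from_quat(o["ee_rot"]);print(np.round(o["joint_pos"],2))
print(R0.as_matrix().round(3),"off deg",np.degrees((R0.inv()*G).magnitude()))
rows(p0,R0,[([.70,.065,.31],G),([.77,.068,.30],G),([.78,.068,.233],G)])
E
```

```text
clock: 6.3
position: [0.6391, 0.0554, 0.343]
ee_rot: [0.867, 0.345, 0.335, -0.128]
ft_force: [0.9, -0.5, 0.2]
grip_width: -0.001
grasp_force: 0.0
[ 0.87  0.07 -0.79  1.76 -0.62  0.9  -0.43]
[[ 0.538  0.684  0.492]
 [ 0.513 -0.729  0.453]
 [ 0.669  0.009 -0.743]] off deg 0.5562068211712184
[0.31, 0.69, 1.18] [0.03, -0.0, 0.06]
[0.96, 1.6, 2.04] [0.03, -0.0, 0.06]
[0.17, 1.73, 3.14] [0.03, -0.0, 0.06]
```

```bash
python3 -m pendant '[[0.3,0.6,0.9,0,0,0,-1],[0.6,1.1,1.6,0,0,0,-1],[0.96,1.6,2.04,0,0,0,-1],[0.96,1.6,2.04,0,0,0,-1],[0.7,1.65,2.4,0,0,0,-1],[0.43,1.7,2.77,0,0,0,-1],[0.17,1.73,3.14,0,0,0,-1],[0.17,1.73,3.14,0,0,0,-1],[0.17,1.73,3.14,0,0,0,-1],[0.17,1.73,3.14,0,0,0,-1]]'
python3 - <<'E'
from h import *
im,d=manip.camera("side");cv2.imwrite("pics/s1.png",cv2.resize(im[110:270,150:350,::-1],(800,640))[:600])
w=world("side",d)
for z0 in(.1,.13,.16,.19,.21,.225):
    s=w[(w[:,0]>.67)&(w[:,0]<.745)&(w[:,1]>0)&(w[:,1]<.17)&(abs(w[:,2]-z0)<.007)];print(z0,np.percentile(s[:,0],[2,50]).round(3))
o=manip.get_obs();p0=np.array(o["position"]);R0=R.from_quat(o["ee_rot"]);print(p0,np.round(o["joint_pos"],2),o["ft_force"])
B=np.eye(3)/.05
print("per mm: world x,z in tool units per 10mm",(R0.inv().apply([.01,0,0])/.05).round(3),(R0.inv().apply([0,0,.01])/.05).round(3))
E
```

```text
clock: 7.55
position: [0.7807, 0.0693, 0.2337]
ee_rot: [0.867, 0.346, 0.336, -0.129]
ft_force: [-0.8, 0.5, 0.8]
grip_width: -0.003
grasp_force: 0.0
0.1 [0.698 0.702]
0.13 [0.703 0.707]
0.16 [0.708 0.714]
0.19 [0.713 0.719]
0.21 [0.716 0.723]
0.225 [0.719 0.729]
[0.78063115 0.06925402 0.23360858] [ 0.61  0.5  -0.74  1.55 -0.27  0.67 -0.61] [-0.43334645  0.52070828 -0.28533591]
per mm: world x,z in tool units per 10mm [0.107 0.137 0.099] [ 0.134  0.002 -0.148]
```

View pics/s1.png

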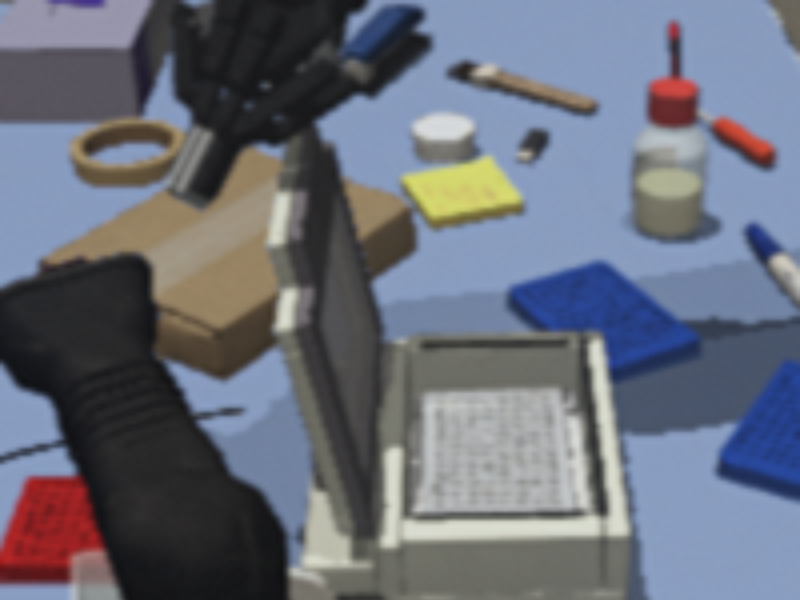

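```bash
python3 -m pendant '[[-0.13,-0.16,-0.12,0,0,0,-1],[-0.24,-0.30,-0.23,0,0,0,-1],[-0.33,-0.42,-0.31,0,0,0,-1],[-0.41,-0.52,-0.38,0,0,0,-1],[-0.50,-0.64,-0.46,0,0,0,-1],[-0.59,-0.75,-0.54,0,0,0,-1],[-0.68,-0.87,-0.63,0,0,0,-1],[-0.77,-0.98,-0.71,0,0,0,-1],[-0.82,-1.05,-0.76,0,0,0,-1],[-0.82,-1.05,-0.76,0,0,0,-1]]'
python3 - <<'E'
from h import *
im,d=manip.camera("side");cv2.imwrite("pics/s2.png",cv2.resize(im[110:270,150:350,::-1],(800,640))[:600])
w=world("side",d)
for z0 in(.1,.13,.16,.19,.21,.225):
    s=w[(w[:,0]>.62)&(w[:,0]<.75)&(w[:,1]>0)&(w[:,1]<.17)&(abs(w[:,2]-z0)<.007)];print(z0,np.percentile(s[:,0],[2,50]).round(3))
o=manip.get_obs();p0=np.array(o["position"]);R0=R.from_quat(o["ee_rot"]);print(p0,np.round(o["joint_pos"],2),o["ft_force"])
E
```

```text
clock: 8.85
position: [0.7029, 0.0689, 0.2321]
ee_rot: [0.867, 0.346, 0.334, -0.129]
ft_force: [0.4, -0.2, -0.1]
grip_width: -0.001
grasp_force: 0.0
0.1 [0.702 0.707]
0.13 [0.691 0.699]
0.16 [0.685 0.7  ]
0.19 [0.68 0.69]
0.21 [0.675 0.683]
0.225 [0.666 0.685]
[0.70318194 0.06889702 0.23217413] [ 0.78  0.36 -0.84  1.75 -0.4   0.64 -0.51] [ 0.42087668 -0.43766498  0.52186589]
```

View pics/s2.png

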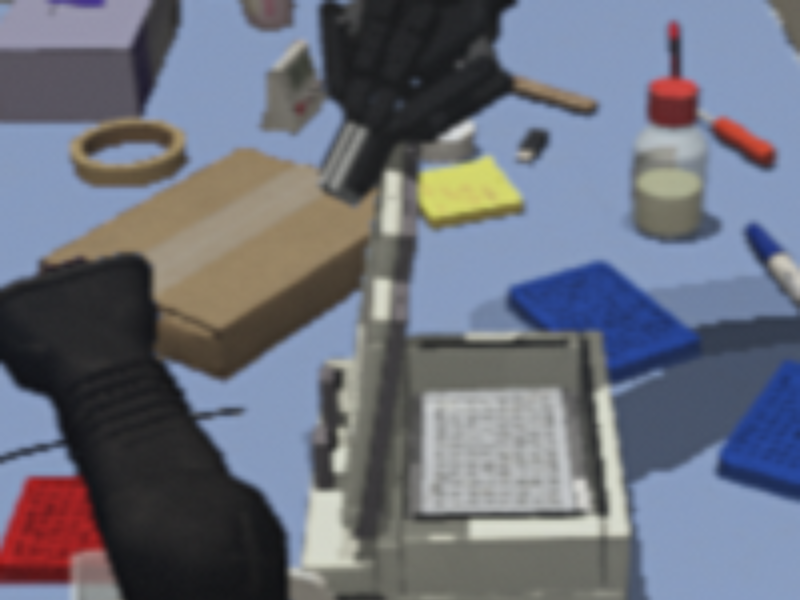

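```bash
python3 -m pendant '[[-0.13,-0.16,-0.12,0,0,0,-1],[-0.27,-0.34,-0.25,0,0,0,-1],[-0.34,-0.44,-0.32,0,0,0,-1],[0.25,-0.36,-0.86,0,0,0,-1],[-0.12,-1.09,-1.60,0,0,0,-1],[-0.90,-1.84,-1.93,0,0,0,-1],[-1.93,-2.47,-1.78,0,0,0,-1],[-2.60,-2.48,-1.04,0,0,0,-1],[-2.57,-2.27,-0.74,0,0,0,-1],[-2.35,-2.0,-0.55,0,0,0,-1]]'
python3 - <<'E'
from h import *
im,d=manip.camera("side");cv2.imwrite("pics/s3.png",cv2.resize(im[110:270,150:350,::-1],(800,640))[:600])
print(manip.get_obs()["clock"])
w=world("side",d)
for z0 in(.09,.11,.13,.15,.17,.19,.21):
    s=w[(w[:,0]>.55)&(w[:,0]<.75)&(w[:,1]>.1)&(w[:,1]<.18)&(abs(w[:,2]-z0)<.006)];print(z0,len(s),np.percentile(s[:,0],[2,50,98]).round(3) if len(s) else "")
o=manip.get_obs();p0=np.array(o["position"]);R0=R.from_quat(o["ee_rot"]);print(p0,np.round(o["joint_pos"],2),np.round(o["ft_force"],2),R0.as_matrix()[:,2].round(3))
E
```

```text
clock: 10.15
position: [0.5577, 0.069, 0.1724]
ee_rot: [0.867, 0.345, 0.334, -0.129]
ft_force: [-0.8, -0.4, 0.1]
grip_width: -0.0
grasp_force: 0.0
10.2
0.09 115 [0.693 0.709 0.731]
0.11 81 [0.683 0.696 0.703]
0.13 86 [0.673 0.686 0.693]
0.15 97 [0.662 0.677 0.684]
0.17 84 [0.654 0.666 0.674]
0.19 115 [0.641 0.658 0.665]
0.21 79 [0.632 0.646 0.653]
[0.56039875 0.06861935 0.17382637] [ 1.07  0.1  -0.99  2.14 -0.87  0.6  -0.07] [ 0.33 -1.81  1.08] [ 0.493  0.454 -0.742]
```

View pics/s3.png

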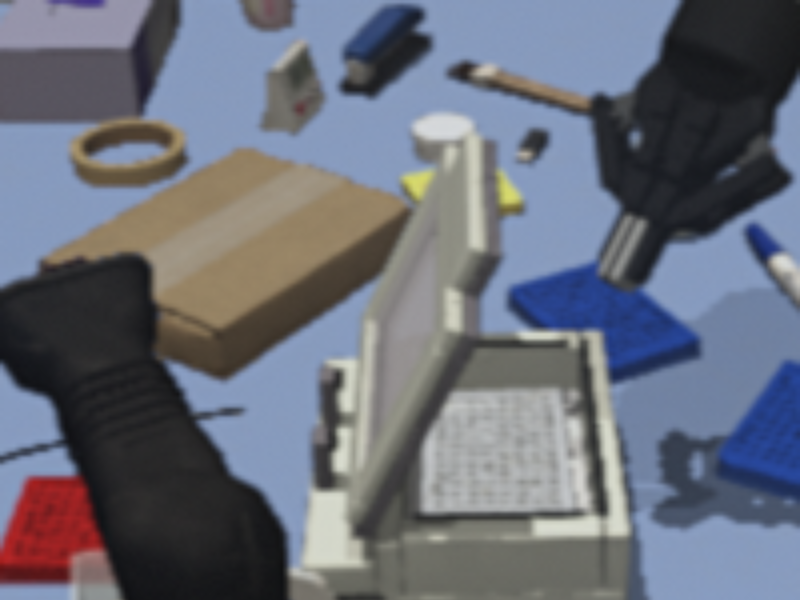

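```bash
python3 -m pendant '[[0.12,0.13,0.08,0,0,0,-1],[0.2,0.22,0.14,0,0,0,-1],[0.2,0.22,0.14,0,0,0,-1],[0.2,0.22,0.14,0,0,0,-1],[0.2,0.22,0.14,0,0,0,-1],[0.2,0.22,0.14,0,0,0,-1],[0.2,0.22,0.14,0,0,0,-1],[0.2,0.22,0.14,0,0,0,-1],[0.2,0.22,0.14,0,0,0,-1],[0.2,0.22,0.14,0,0,0,-1]]'
cat > m.py <<'E'
from h import *
import sys
im,d=manip.camera("side");cv2.imwrite(f"pics/{sys.argv[1]}.png",cv2.resize(im[110:270,150:350,::-1],(800,640))[:600])
w=world("side",d)
s=w[(w[:,0]>.52)&(w[:,0]<.72)&(w[:,1]>.145)&(w[:,1]<.185)&(w[:,2]>.082)]
for x0 in np.arange(.54,.70,.02):
    k=s[abs(s[:,0]-x0)<.008]
    if len(k)>4: print(x0.round(2),len(k),np.percentile(k[:,2],[5,50,95]).round(3))
o=manip.get_obs();p0=np.array(o["position"]);R0=R.from_quat(o["ee_rot"]);print(o["clock"],p0.round(4),np.round(o["joint_pos"],2),np.round(o["ft_force"],2),R0.as_matrix()[:,2].round(3))
E
python3 m.py s4
```

```text
clock: 11.45
position: [0.5747, 0.0694, 0.1751]
ee_rot: [0.867, 0.346, 0.335, -0.129]
ft_force: [-0.9, -0.8, -0.7]
grip_width: -0.001
grasp_force: 0.6
0.6 11 [0.168 0.171 0.172]
0.62 143 [0.155 0.173 0.18 ]
0.64 136 [0.135 0.153 0.165]
0.66 132 [0.115 0.133 0.145]
0.68 121 [0.096 0.113 0.124]
11.5 [0.5747 0.0694 0.1751] [ 1.04  0.14 -0.98  2.11 -0.8   0.58 -0.12] [-0.68  0.36 -1.86] [ 0.492  0.455 -0.742]
```

View pics/s4.png

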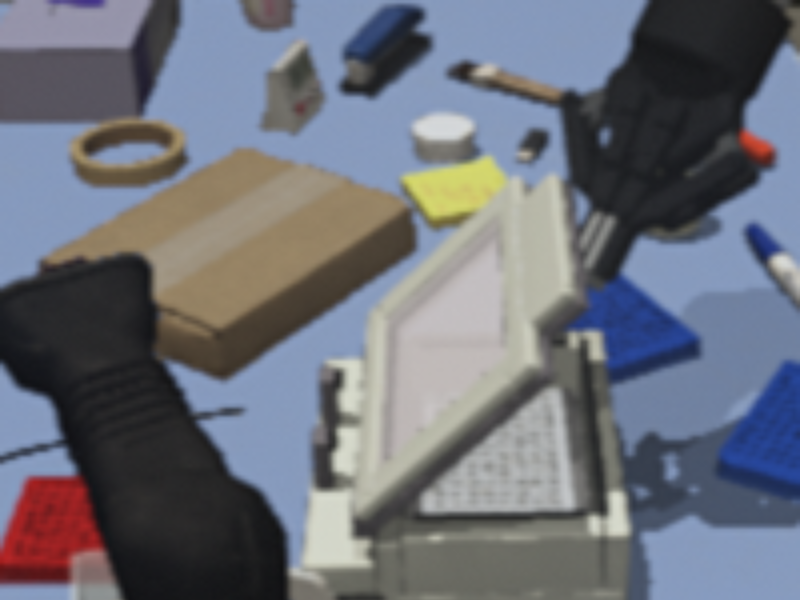

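```bash
python3 -m pendant '[[0.07,0.04,-0.02,0,0,0,-1],[0.14,0.08,-0.03,0,0,0,-1],[0.14,0.08,-0.03,0,0,0,-1],[0.14,0.08,-0.03,0,0,0,-1],[0.14,0.08,-0.03,0,0,0,-1],[0.14,0.08,-0.03,0,0,0,-1],[0.14,0.08,-0.03,0,0,0,-1],[0.14,0.08,-0.03,0,0,0,-1],[0.14,0.08,-0.03,0,0,0,-1],[0.14,0.08,-0.03,0,0,0,-1]]'
python3 m.py s5
```

```text
clock: 12.75
position: [0.5806, 0.0694, 0.181]
ee_rot: [0.867, 0.346, 0.335, -0.129]
ft_force: [0.2, -0.6, -1.6]
grip_width: -0.003
grasp_force: 0.4
0.62 124 [0.163 0.178 0.184]
0.64 142 [0.142 0.161 0.173]
0.66 134 [0.119 0.138 0.152]
0.68 127 [0.097 0.116 0.129]
12.8 [0.5806 0.0694 0.181 ] [ 1.03  0.14 -0.97  2.09 -0.78  0.59 -0.14] [-1.47 -0.88  0.23] [ 0.492  0.455 -0.742]
```

View pics/s5.png

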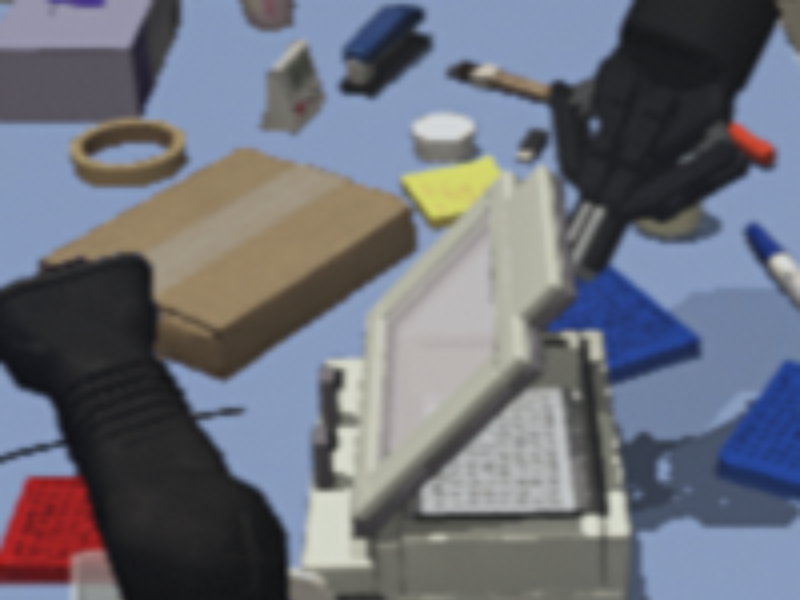

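```bash
cat > low.py <<'E'
from h import *
import sys
o=manip.get_obs();p0=np.array(o["position"]);R0=R.from_quat(o["ee_rot"])
for s in sys.argv[1].split(","):
    t=float(s);p=np.array([.699-.16*np.cos(t)-.010,p0[1],.075+.16*np.sin(t)-.0125])
    print(s,p.round(4),(R0.inv().apply(p-p0)/.05).round(2).tolist())
E
python3 low.py .80,.76,.72,.68,.64,.60,.56,.52,.48,.45
```

```text
.80 [0.5775 0.0694 0.1773] [-0.08, -0.04, 0.03]
.76 [0.573  0.0694 0.1727] [-0.19, -0.1, 0.05]
.72 [0.5687 0.0694 0.168 ] [-0.3, -0.16, 0.08]
.68 [0.5646 0.0694 0.1631] [-0.41, -0.22, 0.11]
.64 [0.5607 0.0694 0.1581] [-0.52, -0.28, 0.15]
.60 [0.5569 0.0694 0.1528] [-0.63, -0.33, 0.19]
.56 [0.5534 0.0694 0.1475] [-0.74, -0.38, 0.23]
.52 [0.5501 0.0694 0.142 ] [-0.85, -0.42, 0.28]
.48 [0.5471 0.0694 0.1364] [-0.96, -0.47, 0.33]
.45 [0.5449 0.0694 0.1321] [-1.04, -0.5, 0.38]
```

```bash
python3 -m pendant '[[-0.08,-0.04,0.03,0,0,0,-1],[-0.19,-0.10,0.05,0,0,0,-1],[-0.30,-0.16,0.08,0,0,0,-1],[-0.41,-0.22,0.11,0,0,0,-1],[-0.52,-0.28,0.15,0,0,0,-1],[-0.63,-0.33,0.19,0,0,0,-1],[-0.74,-0.38,0.23,0,0,0,-1],[-0.85,-0.42,0.28,0,0,0,-1],[-0.96,-0.47,0.33,0,0,0,-1],[-1.04,-0.50,0.38,0,0,0,-1]]'
python3 m.py s6; python3 low.py .45,.42,.38,.34,.30,.27,.24,.21,.18,.15,.12
```

```text
clock: 14.05
position: [0.5446, 0.0695, 0.1314]
ee_rot: [0.867, 0.346, 0.335, -0.129]
ft_force: [-1.2, 0.6, -0.5]
grip_width: -0.003
grasp_force: 0.8
0.58 49 [0.134 0.141 0.148]
0.6 130 [0.126 0.14  0.146]
0.62 121 [0.116 0.13  0.136]
0.64 118 [0.106 0.12  0.127]
0.66 109 [0.097 0.11  0.116]
0.68 105 [0.087 0.1   0.106]
14.1 [0.5441 0.0696 0.1309] [ 1.08  0.16 -1.01  2.21 -0.91  0.51  0.03] [-0.79  0.18 -0.99] [ 0.491  0.455 -0.743]
.45 [0.5449 0.0696 0.1321] [0.02, 0.01, -0.01]
.42 [0.5429 0.0696 0.1277] [-0.06, -0.02, 0.03]
.38 [0.5404 0.0696 0.1218] [-0.16, -0.05, 0.1]
.34 [0.5382 0.0696 0.1159] [-0.27, -0.08, 0.16]
.30 [0.5361 0.0696 0.1098] [-0.37, -0.11, 0.24]
.27 [0.5348 0.0696 0.1052] [-0.44, -0.13, 0.29]
.24 [0.5336 0.0696 0.1005] [-0.52, -0.15, 0.35]
.21 [0.5325 0.0696 0.0959] [-0.59, -0.16, 0.41]
.18 [0.5316 0.0696 0.0911] [-0.67, -0.18, 0.47]
.15 [0.5308 0.0696 0.0864] [-0.74, -0.19, 0.53]
.12 [0.5302 0.0696 0.0817] [-0.81, -0.2, 0.59]
```

View pics/s6.png

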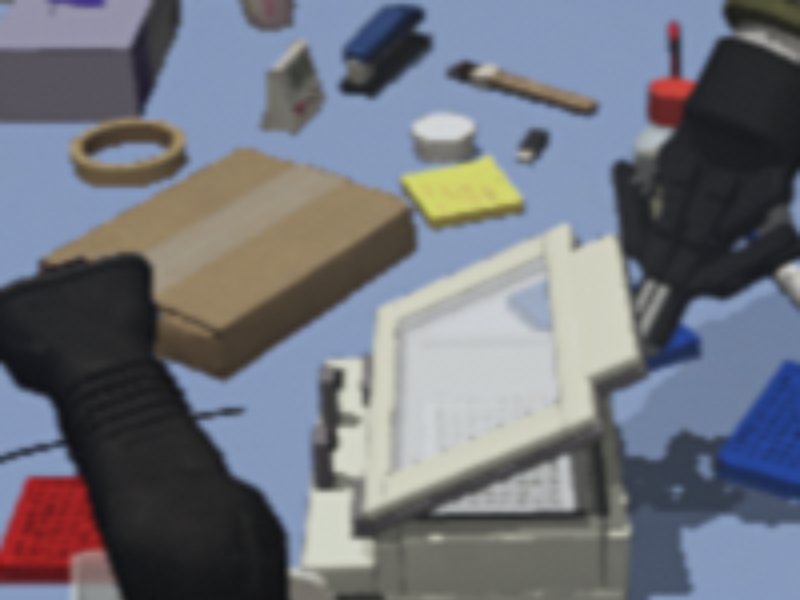

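```bash
python3 -m pendant '[[-0.11,0.05,-0.02,0,0,0,-1],[-0.26,0.10,0.01,0,0,0,-1],[-0.42,0.14,0.02,0,0,0,-1],[-0.57,0.18,0.06,0,0,0,-1],[-0.69,0.24,0.06,0,0,0,-1],[-0.82,0.29,0.08,0,0,0,-1],[-0.89,0.28,0.14,0,0,0,-1],[-0.97,0.26,0.20,0,0,0,-1],[-1.04,0.25,0.26,0,0,0,-1],[-1.06,0.25,0.28,0,0,0,-1]]'
python3 m.py s7; python3 low.py .14,.12,.10,.08,.06,.04,.02,0,-.03,-.06,-.10
```

```text
clock: 15.35
position: [0.5318, 0.0381, 0.0853]
ee_rot: [0.868, 0.345, 0.335, -0.128]
ft_force: [-5.1, -5.7, -0.6]
grip_width: 0.002
grasp_force: 1.4
0.58 124 [0.098 0.112 0.115]
0.6 116 [0.095 0.108 0.111]
0.62 109 [0.091 0.104 0.108]
0.64 108 [0.088 0.101 0.104]
0.66 103 [0.084 0.098 0.101]
0.68 94 [0.084 0.094 0.097]
15.4 [0.5318 0.038  0.0852] [ 1.12  0.29 -0.99  2.25 -0.92  0.43  0.18] [-4.52 -4.97 -2.53] [ 0.493  0.453 -0.743]
.14 [0.5306 0.038  0.0848] [-0.02, -0.02, -0.01]
.12 [0.5302 0.038  0.0817] [-0.07, -0.02, 0.04]
.10 [0.5298 0.038  0.0785] [-0.11, -0.03, 0.08]
.08 [0.5295 0.038  0.0753] [-0.16, -0.03, 0.13]
.06 [0.5293 0.038  0.0721] [-0.2, -0.04, 0.17]
.04 [0.5291 0.038  0.0689] [-0.25, -0.04, 0.22]
.02 [0.529  0.038  0.0657] [-0.29, -0.04, 0.26]
0 [0.529  0.038  0.0625] [-0.33, -0.04, 0.31]
-.03 [0.5291 0.038  0.0577] [-0.4, -0.04, 0.38]
-.06 [0.5293 0.038  0.0529] [-0.46, -0.04, 0.46]
-.10 [0.5298 0.038  0.0465] [-0.54, -0.03, 0.56]
```

View pics/s7.png

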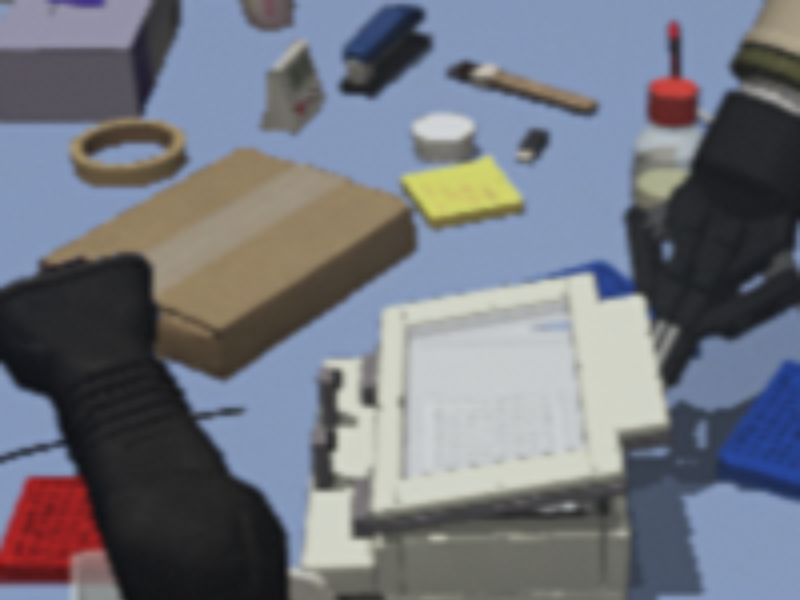

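```bash
python3 -m pendant '[[-0.05,0,0.05,0,0,0,-1],[-0.10,-0.01,0.10,0,0,0,-1],[-0.15,-0.01,0.15,0,0,0,-1],[-0.20,-0.02,0.20,0,0,0,-1],[-0.25,-0.03,0.25,0,0,0,-1],[-0.30,-0.03,0.29,0,0,0,-1],[-0.35,-0.04,0.34,0,0,0,-1],[-0.40,-0.04,0.39,0,0,0,-1],[-0.45,-0.05,0.44,0,0,0,-1],[-0.50,-0.05,0.49,0,0,0,-1]]'
python3 m.py s8
```

```text
clock: 16.65
position: [0.5294, 0.0374, 0.0507]
ee_rot: [0.868, 0.344, 0.335, -0.127]
ft_force: [-9.0, -9.3, 7.5]
grip_width: 0.001
grasp_force: 4.2
0.56 13 [0.083 0.091 0.092]
0.58 97 [0.085 0.091 0.094]
0.6 86 [0.084 0.092 0.094]
0.62 91 [0.083 0.092 0.094]
0.64 86 [0.085 0.092 0.094]
0.66 85 [0.084 0.092 0.094]
0.68 87 [0.083 0.092 0.093]
16.7 [0.5292 0.0374 0.0504] [ 1.11  0.4  -0.98  2.26 -0.92  0.33  0.25] [-5.72 -6.99  2.68] [ 0.494  0.452 -0.743]
```

View pics/s8.png

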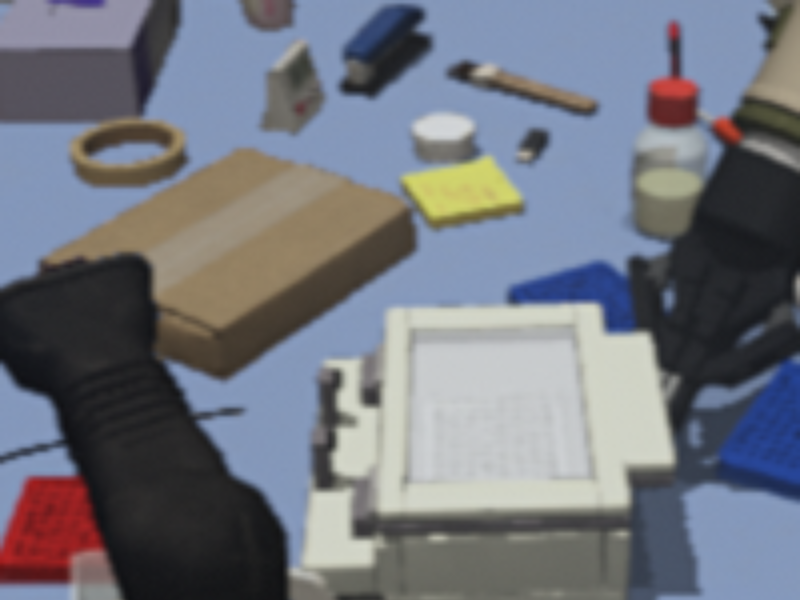

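```bash
python3 -m pendant '[[-0.09,-0.01,-0.09,0,0,0,-1],[-0.22,-0.03,-0.20,0,0,0,-1],[-0.41,-0.05,-0.37,0,0,0,-1],[-0.65,-0.09,-0.59,0,0,0,-1],[-0.38,-0.08,-0.89,0,0,0,-1],[0.02,-0.08,-1.33,0,0,0,-1],[0.42,-0.07,-1.77,0,0,0,-1],[0.82,-0.07,-2.22,0,0,0,-1],[0.82,-0.07,-2.22,0,0,0,-1],[0.82,-0.07,-2.22,0,0,0,-1]]'
python3 m.py s9; python3 - <<'E'
from h import *
im,d=manip.camera("top")
w=world("top",d);k=w[(abs(w[:,2]-.092)<.012)&(w[:,0]>.5)&(w[:,0]<.75)&(w[:,1]>-.06)&(w[:,1]<.2)]
A=np.c_[k[:,:2],np.ones(len(k))];print("plane",np.linalg.lstsq(A,k[:,2],rcond=None)[0].round(3),cv2.minAreaRect(k[:,:2].astype(np.float32)))
E
```

```text
clock: 17.95
position: [0.4934, 0.0125, 0.1603]
ee_rot: [0.867, 0.346, 0.335, -0.129]
ft_force: [-0.6, -0.6, 0.1]
grip_width: 0.003
grasp_force: 0.0
0.56 11 [0.084 0.091 0.092]
0.58 97 [0.084 0.092 0.093]
0.6 89 [0.084 0.092 0.094]
0.62 93 [0.083 0.091 0.094]
0.64 85 [0.084 0.092 0.093]
0.66 80 [0.085 0.092 0.093]
0.68 85 [0.084 0.092 0.094]
18.0 [0.4933 0.0129 0.1601] [ 1.39 -0.04 -1.08  2.26 -1.03  0.79  0.21] [-0.84  0.43 -0.95] [ 0.491  0.455 -0.743]
plane [-0.008 -0.001  0.096] ((0.6351929903030396, 0.07159513235092163), (0.1999775618314743, 0.19658257067203522), 87.84569549560547)
```

View pics/s9.png

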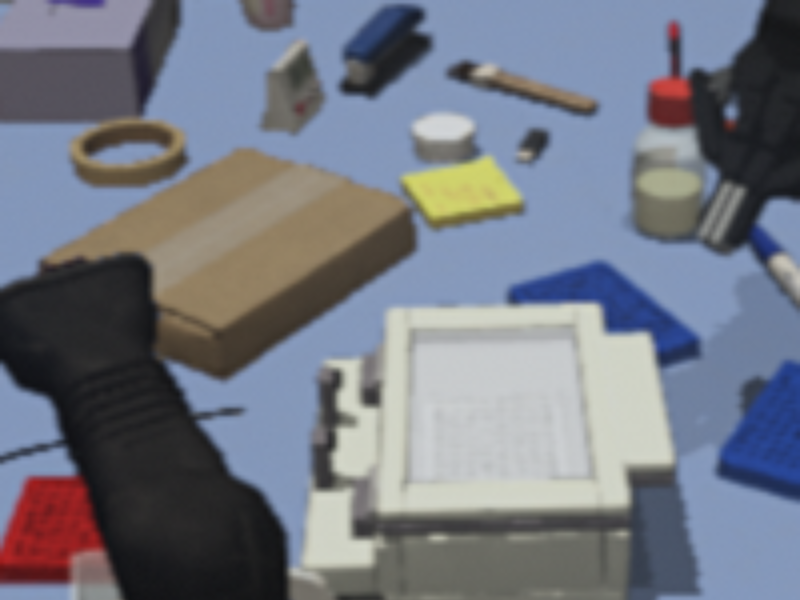

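Cover lies flat (top at 92 mm front to back), the incubator is in place, and the arm is clear of everything.

```bash
python3 -c "
from workcell import manip
print(manip.hand_in())"
```

```text
the job is handed in; nothing more can be done
None
```

The job is handed in, verdict not shown: I pulled the cover past upright, caught it on a finger at about 0.8 rad and lowered it until it measured flat and shut, with the incubator still in place and the arm clear.

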